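Set the red fader to the yellow arrow

TASK

On the bank of three slide faders on the test bench, slide the red fader along its track until the white line across its cap is level with the tip of the yellow arrow clipped beside that track (not the white arrow), and let go. Leave the blue and the green fader where they are set.

Things in the scene. Friction and masses are not known exactly. Their poses are not given: they have to be found in the camera images.
- red_cap (a point): Red fader cap: red block 22 mm along its track, 24 mm across, 34 mm tall, white line across the middle of its top. Point: centre of its top face, 89.5 mm above the table; x along the track, y across, z up. It slides 95 mm either way from its module's middle (starts within 15 mm of the middle) against about 2 N of friction, more when fast, and stays where left.
- yellow_arrow_tip (a point): Yellow arrow: triangular plate 22 mm along the track, 20 mm across, 3 mm thick, fixed on top of the red fader's module on the slot's left (+y). Point: top of its tip, which points at the slot, 17 mm from the slot's centre line, 57 mm above the table; x along the track. It sits 40 to 75 mm from mid-track towards either end; a like white arrow sits towards the other end.
- blue_cap (a point): Blue fader cap, to be left alone: size, height, axes and point (centre of the top face) as for the red cap. Each cap stands on its own fixed module, 300 mm along the track, 80 mm wide, flat top 54 mm above the table, grey with a dark top. The red, blue and green modules lie parallel, in any order, tracks 85 mm apart.
- green_cap (a point): Green fader cap, to be left alone: size, height, axes and point (centre of the top face) as for the red cap. The three modules sit in a fixed dark steel tray, 320 x 276 mm, its side rims 38 mm above the table, lower than the modules' tops; the tracks lead roughly away from the robot. A meter, a screwdriver and a tape roll lie beside it, no higher than 45 mm.

How it is judged (in metres and radians):
At the end, for the whole second after the job is handed in: The centre of the red cap is level with the yellow arrow's tip, within 10 mm along the track, and stays there (x of red_cap in the frame of yellow_arrow_tip between -0.01 and 0.01 m); the robot touches nothing.
It fails at once if the blue fader is moved by more than 10 mm (distance of blue_cap from where it was at the start of the episode above 0.01 m).
It fails at once if the green fader is moved by more than 10 mm (distance of green_cap from where it was at the start of the episode above 0.01 m).
It also fails if it takes over 27 s, if anything falls off the work surface, if the arm or the gripper's body presses on something with over 40 N, if the wrist force passes 120 N, or if a joint passes its speed limit or range.

ROBOT

A 6-joint arm with a two-finger parallel gripper is mounted at the origin on the work surface. World frame = base frame: x ahead of the robot, y to its left, z up, the work surface at z = 0. Lengths are in m, angles in degrees, forces in N, time in s.
With the tool pointing down it reaches from about 0.25 to 0.725 m from the base axis. Payload 9.7 kg.
Tool frame: the origin (TCP) lies at the very end of the fingers, on their centre line; the grasp point (between the pads) lies 19 mm behind it; z points along the fingers, y is the line along which they close (so a half turn about z gives the same grasp; the last joint's range is limited). The gripper opens to 85 mm and grips with 20 to 120 N. Pads are 22 mm wide; open, the fingers measure 114 mm over their backs; the gripper's body (76 mm by 85 mm) begins 54 mm behind the grasp point. The pads swing forward as they close: fully open they stand 13 mm farther back than shut.
Start: joints at [-75.63, 4.979, 10.078, 95.1, 0, 90], TCP at [0.136, -0.533, 0.231] pointing down, gripper open.
Joint ranges: [-179.16, 179.16], [-48.56, 103.87], [-65.8, 70.77], [-126.05, 130.52], [-82.76, 87.17], [-180, 180]. Speed limits (degrees/s): [127.2, 127.2, 147.25, 180, 180, 180].

INTERFACE

Orientations are given as [roll, pitch, yaw] about the fixed x, y, z axes, in that order (R = Rz(yaw) Ry(pitch) Rx(roll)).
In Python, from workcell import bot, viewer, finder gives the robot as it stands. The module is installed in compiled form; this text tells all that it offers.
- The arm moves only by the shell command python3 -m inch 'ROWS' [FORCE]. ROWS is JSON, a list that holds one entry, the list of rows, each a list of 7 numbers: the opening in per cent of the stroke, from 0 (shut) to 100 (fully open), then the shift along the tool's x, y, z in mm, then the turn, a rotation vector about the tool's x, y, z in degrees. In form: [[[grip, tx, ty, tz, ax, ay, az], ...]]. A call has 1 to 8 rows; each row shifts and turns the commanded pose from where the row before left it, along the tool's axes as they then stand; what a row does not reach is not made up. A row lasts 1/8 s, in which the tool goes at most 62.5 mm and 10.7 degrees, less where a joint would pass 70% of its speed; a pose out of reach is approached as far as the arm can. A call with a gripper value outside its range is refused whole. The fingers move at their own pace and stop on an object; FORCE is the grip in N (left out, the last holds). Time passes only in rows, so rows that do not move let the fingers close. It gives the time, the measured TCP pose, the force, the opening and the grip force at its end, in the units of the state.
- bot.get_obs(): the state, without advancing time (a new reading comes with each control period).
- viewer.camera(name): name is "scene" or "top"; returns a dict with "pixels" (384x512x3 uint8, red, green, blue), "vfov" (degrees; the focal length in pixels is half the picture's height over the tangent of half this angle, whatever the lens; pixels are square), "cx", "cy" (the principal point, pixels), "k1" (the pictures are not rectified: a ray, as slopes to the right and down, at radius r is drawn at 1 + k1 r^2 times it, then the intrinsics apply), "R" (3x3) and "t" (3): a world point X has camera coordinates R X + t. Camera axes: x right, y down, z forward; pixel columns grow to the right and rows downward; lengths in m; the calibration is good to about 2 mm. A picture is of the moment at which its call begins. There is no depth.
- bot.job_done(): hands the job in; it is judged then, once.
Trained networks look in the newest picture that a camera, given by its name, has taken for a name from the list of things; names that differ only in an ending like _2 or _b are one class to them, and where a whole thing is asked for, a point or a joint stands for the part that bears it (a point fixed in the world has none). Each returns a list of dicts, best first, with "conf" (0 to 1); they miss things now and then, are a little off and sometimes report something else, mostly with a low value. They report only what shows in the picture. A call takes as long as a camera call.
- finder.outline_of(camera, thing): "pixels" (384x512 bool, what is visible of it) and "extent" ([centre column, centre row, width, height] in pixels, round what is visible of it).
- finder.mark_of(camera, thing): "position" ([column, row] in pixels: a listed point, or the origin of a listed thing).
The state is a dict: "time": time; "q": joint angles; "qd": joint speeds; "joint_efforts": joint torques, N m; "ee_pos": TCP position; "tcp_rot": TCP orientation; "wrist_force": force on the tool from outside, world axes, zero at the start; "torque": the same for the moment, N m; "opening": finger opening in m; "grasp_force": force on a finger pad.
Only numpy, scipy, OpenCV 4.12 (cv2) and the standard library are available. Lean on these libraries where they do the work, as an engineer would, in place of code of your own. Each camera call takes 0.05 s, during which the arm holds its last target. There are 200 camera calls.

## Working session

There is one attempt and no reset: what is moved stays moved. The work goes in short steps, Python scripts to look and compute and a shell command to move; the robot and the scene stay as the last step left them, time stands still between calls to the robot, and variables do not carry over. Pictures are saved under pics/ and viewed, at most 10 in all, crops included, and the job is handed in when it is done.

```bash
mkdir -p pics; cat > h.py <<'E'
import numpy as np, cv2
from workcell import bot, viewer, finder
def ray(c,px):
    f=192/np.tan(np.radians(c["vfov"])/2)
    d=(np.array(px,float)-[c["cx"],c["cy"]])/f
    u=d.copy()
    for _ in range(30): u=d/(1+c["k1"]*(u@u))
    R=np.array(c["R"]);return -R.T@np.array(c["t"]), R.T@np.array([u[0],u[1],1])
def at(c,px,z):
    o,d=ray(c,px); return o+d*(z-o[2])/d[2]
def look(cams=("top","scene"),things=("red_cap","yellow_arrow_tip","blue_cap","green_cap"),save=None):
    for n in cams:
        c=viewer.camera(n)
        if save: cv2.imwrite(f"pics/{save}_{n}.png",c["pixels"][:,:,::-1])
        for t in things:
            for m in finder.mark_of(n,t)[:2]:
                print(n,t,round(m["conf"],2),np.round(m["position"],1),np.round(at(c,m["position"],.057 if "arrow" in t else .0895),4))
E
python3 - <<'E'
from h import *
look(save="a"); print(bot.get_obs())
E
```

```text
top red_cap 0.77 [295.9 192.3] [ 0.5709 -0.024   0.0895]
top yellow_arrow_tip 0.43 [282.3 173.2] [ 0.6087 -0.0049  0.057 ]
top blue_cap 0.78 [361.8 226.1] [ 0.5163 -0.129   0.0895]
top green_cap 0.79 [238.1 170.7] [0.6062 0.0696 0.0895]
scene red_cap 0.62 [220.5 200.3] [ 0.5636 -0.0214  0.0895]
scene yellow_arrow_tip 0.49 [222.8 233.4] [0.6181 0.0033 0.057 ]
scene blue_cap 0.54 [186.6 178.9] [ 0.5153 -0.1199  0.0895]
scene green_cap 0.54 [258.5 220.5] [0.5991 0.0678 0.0895]
{'time': 0.5, 'q': array([-7.56290609e+01,  4.98074279e+00,  1.00762158e+01,  9.51004442e+01,
       -1.08598409e-03,  9.00010754e+01]), 'qd': array([-0.08007699,  0.00146769,  0.04921525,  0.01724818,  0.02315085,
        0.02115495]), 'joint_efforts': array([ 3.13443616e-05, -5.19645488e+01,  4.64545727e+01,  1.76497015e-03,
       -7.24200049e-05,  4.92392516e-06]), 'ee_pos': array([ 0.13649895, -0.53277174,  0.23124855]), 'tcp_rot': array([-1.79995029e+02,  1.08607739e-03,  1.43698638e+01]), 'wrist_force': array([-0.47797937,  0.01472503, -0.0105914 ]), 'torque': array([-0.01771219, -0.02634957,  0.0128969 ]), 'grasp_force': 0.0, 'opening': 0.08548049295793557}
```

```bash
cd pics; python3 -c "
import cv2;a=cv2.imread('a_top.png');b=cv2.imread('a_scene.png');cv2.imwrite('ab.png',cv2.resize(cv2.vconcat([a,b]),(448,600))[:, :] if 0 else cv2.resize(cv2.hconcat([a,b]),(800,300)));cv2.imwrite('a_big.png',cv2.resize(a,(800,600)))"
```

```text
(no output)
```

View pics/a_big.png

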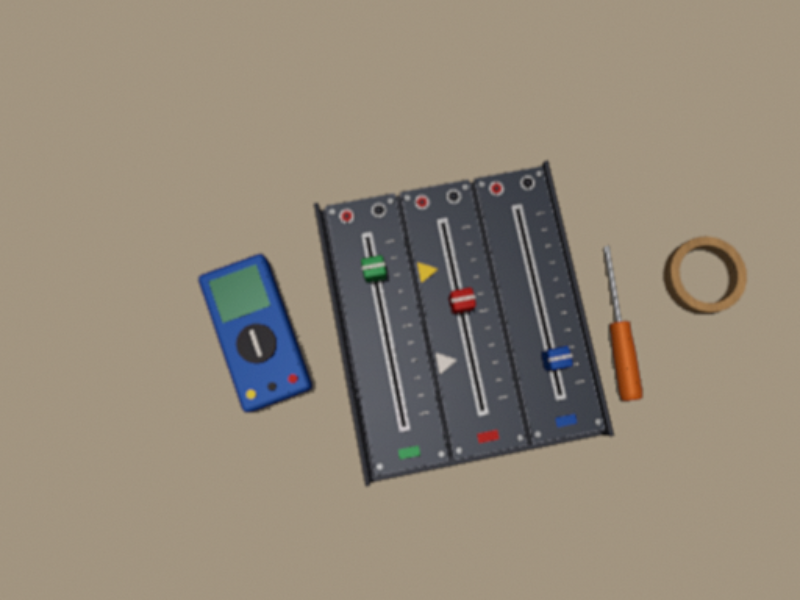

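View pics/a_scene.png

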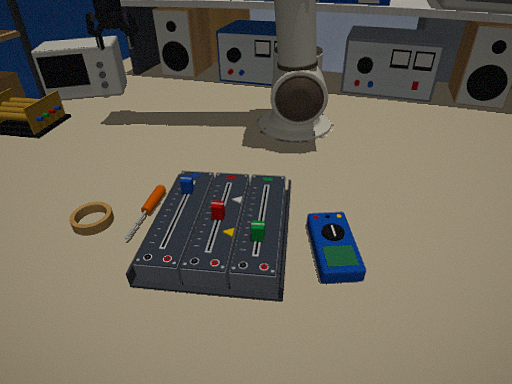

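The top view shows the red cap in the middle module at (463,300) of the enlarged picture. The yellow arrow tip is at (438,271), on the far side, and the white arrow tip at (457,362), on the near side. The scene view agrees: red (218,206), yellow tip (222,232). The networks' marks match both pictures.

```bash
python3 - <<'E'
from h import *
c=viewer.camera("top")
a=at(c,np.array([443,220])*.64,.054);b=at(c,np.array([483,412])*.64,.054)
d=(a-b)[:2];print(a,b,np.linalg.norm(d));d/=np.linalg.norm(d)
print("yaw",np.degrees(np.arctan2(d[1],d[0])))
n=np.array([-d[1],d[0]])
y=at(c,[280.6,173.4],.057)[:2]; r=np.array([.569,-.0235])
for p in (y,r,np.array([.6087,-.0049]),np.array([.6181,.0033])): print(d@(p-b[:2]),n@(p-b[:2]))
y2=ray(viewer.camera("scene"),[222,232.5]);
E
```

```text
[ 0.66658928 -0.00788484  0.054     ] [ 0.4564202  -0.04830052  0.054     ] 0.21401978453209314
yaw 10.885146102758744
0.15795904455461218 0.01673633820837183
0.11523758406133279 0.003094638449480864
0.15773572993191856 0.013862999400081339
0.16851509742439347 0.020140358435708904
```

```bash
python3 -m inch '[[[60,34,-24,0,0,0,0],[60,34,-24,0,0,0,0],[60,34,-24,0,0,0,0],[60,34,-24,0,0,0,0],[60,34,-24,0,0,0,0],[60,34,-24,0,0,0,0],[60,34,-24,0,0,0,0],[60,34,-24,0,0,0,0]]]' 30 && python3 -m inch '[[[60,34,-24,0,0,0,0],[60,34,-24,0,0,0,0],[60,34,-24,0,0,0,0],[60,34,-24,0,0,0,0],[60,34,-24,0,0,0,0],[60,34,-24,0,0,0,0],[60,34,-24,10,0,0,0],[60,34,-24,10,0,0,3.5]]]'
```

```text
time: 1.6
ee_pos: [0.3531, -0.2782, 0.2315]
tcp_rot: [180.0, -0.0, 14.4]
wrist_force: [0.3, 0.2, -0.1]
opening: 0.0516
grasp_force: 0.0
time: 2.6
ee_pos: [0.5691, -0.0246, 0.2112]
tcp_rot: [180.0, -0.0, 10.8]
wrist_force: [-0.1, -0.6, 0.2]
opening: 0.0513
grasp_force: 0.0
```

Down to z = 0.125, then a look from close by.

```bash
python3 -m inch '[[[60,0,0,30,0,0,0],[60,0,0,30,0,0,0],[60,0,0,26,0,0,0],[60,0,0,0,0,0,0]]]'; python3 - <<'E'
from h import *
look(save="b")
print(bot.get_obs()["ee_pos"])
a=cv2.imread("pics/b_scene.png")[130:290,130:330];b=cv2.imread("pics/b_top.png")[100:260,200:400]
cv2.imwrite("pics/bb.png",cv2.resize(cv2.hconcat([a,b]),(800,320)))
E
```

```text
time: 3.1
ee_pos: [0.567, -0.0257, 0.1234]
tcp_rot: [-180.0, 0.2, 10.9]
wrist_force: [0.4, -0.9, 0.5]
opening: 0.0512
grasp_force: 0.0
top yellow_arrow_tip 0.59 [279.8 171.3] [ 0.612  -0.0007  0.057 ]
top green_cap 0.72 [238.7 168.7] [0.6095 0.0687 0.0895]
scene red_cap 0.68 [221.  203.3] [ 0.5721 -0.0168  0.0895]
scene yellow_arrow_tip 0.71 [219.7 200.2] [ 0.5254 -0.0418  0.057 ]
scene yellow_arrow_tip 0.4 [224.8 232.5] [0.6147 0.0059 0.057 ]
scene blue_cap 0.66 [186.3 182.1] [ 0.5264 -0.115   0.0895]
scene green_cap 0.73 [258.4 226.6] [0.6148 0.0726 0.0895]
[ 0.56835462 -0.02581717  0.12571833]
```

View pics/bb.png

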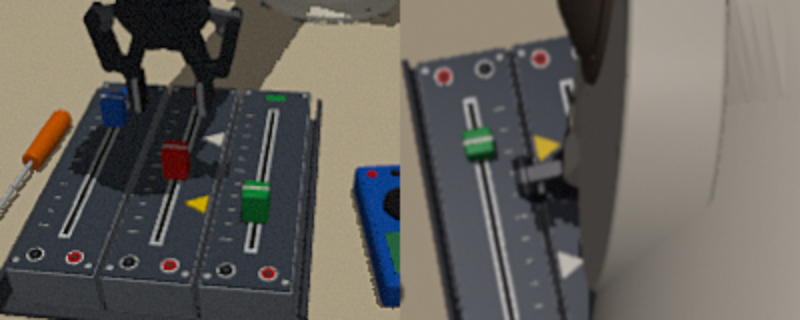

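The crops show the fingers straddling the red cap, tips at scene columns about 199 and 231 (row 185), and the cap top centre at about (218,204). I'll check the lateral offset with the same camera.

```bash
python3 - <<'E'
from h import *
c=viewer.camera("scene")
a=cv2.resize(c["pixels"][160:240,180:270,::-1],None,fx=7,fy=7,interpolation=2);cv2.imwrite("pics/c.png",a)
f=192/np.tan(np.radians(c["vfov"])/2)
def pr(X):
    p=np.array(c["R"])@X+c["t"];u=p[:2]/p[2];return u*(1+c["k1"]*u@u)*f+[c["cx"],c["cy"]]
d=np.array([.982,.1888,0]);n=np.array([-.1888,.982,0])
T=np.array([.568,-.0258,.126])
print("tcp",pr(T)); 
for s in(-1,1): print("finger",pr(T+s*.0256*n+[0,0,.005]))
C=np.array([.5694,-.0266,.0895])
for s in (-1,1):
  for e in (-1,1): print("cap",s,e,pr(C+s*.012*n+e*.011*d))
E
```

```text
tcp [215.99147055 185.9319384 ]
finger [202.501141   182.97367842]
finger [229.17753685 184.5520644 ]
cap -1 -1 [212.11285871 197.78497383]
cap -1 1 [209.56788627 204.6699717 ]
cap 1 -1 [224.04194855 198.55193311]
cap 1 1 [221.795245   205.48739531]
```

View pics/c.png

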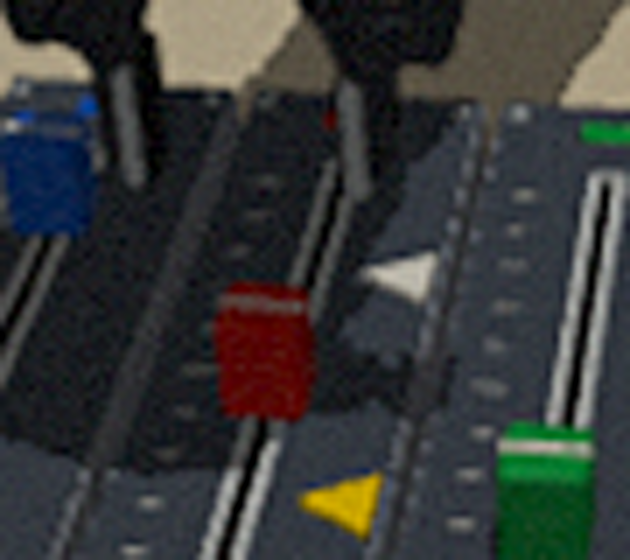

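```bash
python3 -m inch '[[[60,1,-2.5,15,0,0,0],[60,0,0,15,0,0,0],[60,0,0,15,0,0,0],[60,0,0,12,0,0,0],[60,0,0,0,0,0,0]]]' && python3 -m inch '[[[24,0,0,0,0,0,0],[24,0,0,0,0,0,0],[20,0,0,0,0,0,0],[20,0,0,0,0,0,0]]]' 25
```

```text
time: 4.28
ee_pos: [0.5679, -0.0232, 0.0669]
tcp_rot: [-180.0, 0.1, 10.9]
wrist_force: [0.2, -0.1, -0.0]
opening: 0.0513
grasp_force: 0.0
time: 4.78
ee_pos: [0.5698, -0.0256, 0.0696]
tcp_rot: [179.7, -0.1, 10.8]
wrist_force: [1.0, -13.3, 1.7]
opening: 0.0232
grasp_force: 29.4
```

Gripped, with about 13 N of lateral force, so the slot line estimate was right. I'll relax the side offset and slide 43 mm.

```bash
python3 -m inch '[[[20,3,2,0,0,0,0],[20,7,0,0,0,0,0],[20,8,0,0,0,0,0],[20,8,0,0,0,0,0],[20,8,0,0,0,0,0],[20,6,0,0,0,0,0],[20,3,0,0,0,0,0],[20,0,0,0,0,0,0]]]'; python3 -m inch '[[[45,0,0,0,0,0,0],[45,0,0,0,0,0,0],[45,0,0,-20,0,0,0],[60,0,0,-40,0,0,0],[60,0,0,-40,0,0,0],[60,-60,0,0,0,0,0],[60,-60,0,0,0,0,0],[60,-60,0,0,0,0,0]]]'
```

```text
time: 5.78
ee_pos: [0.6127, -0.0173, 0.0695]
tcp_rot: [179.9, -0.1, 10.9]
wrist_force: [1.7, -3.5, 5.4]
opening: 0.0232
grasp_force: 30.0
time: 6.78
ee_pos: [0.4328, -0.0509, 0.168]
tcp_rot: [-180.0, 0.0, 10.9]
wrist_force: [-0.6, 0.0, 0.6]
opening: 0.0511
grasp_force: 0.0
```

```bash
python3 - <<'E'
from h import *
look(save="d")
a=cv2.imread("pics/d_scene.png")[170:250,190:280];b=cv2.imread("pics/d_top.png")[140:220,240:330]
cv2.imwrite("pics/dd.png",cv2.resize(cv2.hconcat([a,b]),(800,356),interpolation=2))
E
```

```text
top red_cap 0.77 [291.4 162.9] [ 0.6194 -0.0173  0.0895]
top yellow_arrow_tip 0.41 [281. 174.] [ 0.6073 -0.0027  0.057 ]
top blue_cap 0.47 [361.8 227.4] [ 0.5142 -0.1289  0.0895]
top green_cap 0.47 [238.1 169.5] [0.6081 0.0696 0.0895]
scene red_cap 0.73 [216.5 217.3] [ 0.6131 -0.0087  0.0895]
scene yellow_arrow_tip 0.42 [223.5 231. ] [0.6116 0.002  0.057 ]
scene blue_cap 0.54 [187.3 179.5] [ 0.517  -0.1174  0.0895]
scene green_cap 0.54 [262.3 223.5] [0.6049 0.0767 0.0895]
```

View pics/dd.png

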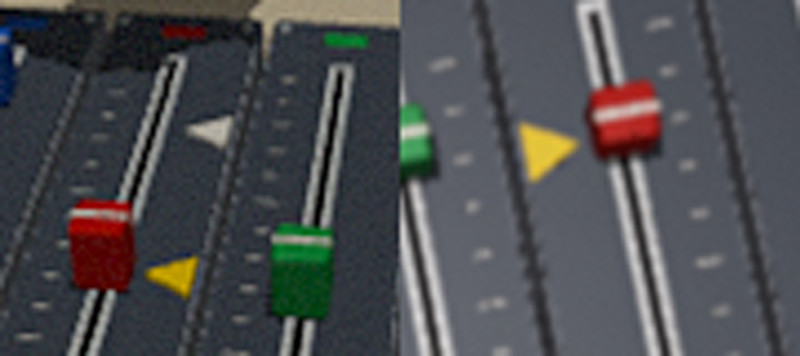

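The crops show the white line at scene px (212.7,217.9) and top px (291.1,164.7). The yellow tip is at (223.1,231.7) and (280.1,172.9). I'll work out the difference along the track.

```bash
python3 - <<'E'
from h import *
d=np.array([.982,.1888]);n=np.array([-.1888,.982]);b=np.array([.4564,-.0483])
for nme,l,y in(("scene",[212.7,217.9],[223.1,231.7]),("top",[291.1,164.7],[280.1,172.9])):
    c=viewer.camera(nme);L=at(c,l,.0895)[:2];Y=at(c,y,.057)[:2]
    print(nme,d@(L-b),n@(L-b),d@(Y-b),n@(Y-b),"diff",d@(L-Y))
E
```

```text
scene 0.1637830547649392 0.002677796727990907 0.16384891826803075 0.01976687940409671 diff -6.586350309153493e-05
top 0.163097466768414 0.0007155408545439003 0.1589859586446785 0.01740504778698708 diff 0.004111508123735508
```

The estimates range from 0 to 9 mm, so I'll do one sharper check, using colour centroids of the cap's line and the yellow plate.

```bash
python3 - <<'E'
from h import *
d=np.array([.982,.1888]);b=np.array([.4564,-.0483]);n=np.array([-.1888,.982])
for nme in("top","scene"):
    c=viewer.camera(nme);P=np.mean([viewer.camera(nme)["pixels"].astype(float) for _ in range(4)],0)
    h=cv2.cvtColor(P.astype(np.uint8),cv2.COLOR_RGB2HSV)
    y=(h[...,0]>19)&(h[...,0]<32)&(h[...,1]>150)&(h[...,2]>90)
    k,lab,st,ce=cv2.connectedComponentsWithStats(y.astype(np.uint8))
    for i in range(1,k):
        if 15<st[i,4]<400 and 200<ce[i][0]<310 and 150<ce[i][1]<250:
            Y=at(c,ce[i],.057)[:2]; print(nme,"yellow",ce[i],st[i,4],d@(Y-b),n@(Y-b))
    # white line: bright low-sat pixels in a window around the cap top
    x0,y0=((284,158) if nme=="top" else (206,214)); W=P[y0:y0+13,x0:x0+14] if nme=="top" else P[y0:y0+7,x0:x0+14]
    w=np.clip(W[...,1]-70,0,None)*(W[...,0]>130)
    g=np.mgrid[0:W.shape[0],0:W.shape[1]];cen=[x0+(w*g[1]).sum()/w.sum(),y0+(w*g[0]).sum()/w.sum()]
    L=at(c,cen,.0895)[:2];print(nme,"line",cen,d@(L-b),n@(L-b));print(np.round(W[...,1]).astype(int))
E
```

```text
top yellow [272.05063291 173.32911392] 79 0.16080596625922985 0.031055234283865474
top line [np.float64(289.9126614686373), np.float64(163.70580705225183)] 0.16508249710377207 0.002289651289974426
[[187 130  50  68 144 151 106  69  56  50  47  51  66  80]
 [151 109  46  36  78  91  67  42  35  34  34  34  48  74]
 [ 81  58  34  27  36  43  38  33  34  32  32  29  36  64]
 [ 34  33  34  34  34  34  33  33  33  34  38  42  46  66]
 [ 27  34  34  34  34  39  45  53  68  76  86  99 108 116]
 [ 39  50  62  72  78  87 100 116 143 152 156 162 167 165]
 [ 92 112 130 150 154 156 162 170 187 185 173 168 164 153]
 [147 170 181 193 188 175 168 165 160 144 122 111  98  83]
 [151 170 167 164 146 124 114 100  86  70  57  51  40  31]
 [ 96 110  97  84  72  60  55  48  41  37  37  37  35  29]
 [ 34  47  46  44  42  42  42  41  41  40  42  40  37  28]
 [ 11  28  43  47  48  46  46  43  37  38  38  36  32  21]
 [ 13  26  43  45  44  40  39  36  27  28  26  24  20  16]]
scene yellow [229.22580645 231.46774194] 62 0.16195723305531767 0.03114644772232168
scene line [np.float64(211.5064164260507), np.float64(217.27686878408727)] 0.1622932682489361 9.560966110877516e-05
[[ 50  44  39  43  37  42  48  52  44  42 102 156 112   8]
 [ 49  26  10  14   8   9  20  23  20  14  76  95  53   0]
 [ 49  23   0   0   0   0   0   0   0   0   0   0   0  11]
 [145 163 162 164 167 142 122 123 124 100  74  80  53  50]
 [118 126 125 128 132 117 109 114 120 123 120 146 108  66]
 [ 26   0   5   6  16  27  34  40  54  70  78 101  73  68]
 [  0   0   6   5   3   4   0   0   4   0   5   0   0  46]]
```

Both cameras put the cap 0 to 4 mm past the tip, well within 10 mm, and the blue and green caps have not moved beyond measurement noise. The arm is clear, so I'm handing in.

```bash
python3 -c "
from workcell import bot
print(bot.job_done())"
```

```text
the job is handed in; nothing more can be done
None
```

I slid the red fader level with the yellow arrow's tip (about 2 mm past it by my measurements, against the 10 mm allowed), let go, left blue and green in place, and handed the job in; no verdict was returned.

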